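# Set out a jeweller's display rail in steps of height

## Task

Set out the jewellery display rail. Seat the earring stand's base fully down over the two brass dowel pins at the end of the rail, and stand the four ring risers upright on the cork pads, one centred on each, stepping down in height from the tallest beside the earring stand to the shortest at the other end. Do not let any piece tip over on the way.

Things in the scene. Friction and masses are not known exactly. Their poses are not given: they have to be found in the camera images.
- riser_110: Ring riser 110 mm tall, loose, standing: cream cylinder 34 mm in diameter on a dark wooden foot disc 46 mm in diameter, 8 mm high (part of the 110 mm). A ring fixed in its top stands up 23 mm more (21 mm wide). One rigid piece, about 200 g. Origin: centre of the underside; z up.
- riser_90: Ring riser 90 mm tall, loose, standing: cream cylinder 34 mm in diameter on a dark wooden foot disc 46 mm in diameter, 8 mm high (part of the 90 mm). A ring fixed in its top stands up 23 mm more (21 mm wide). One rigid piece, about 180 g. Origin: centre of the underside; z up.
- riser_70: Ring riser 70 mm tall, loose, standing: cream cylinder 34 mm in diameter on a dark wooden foot disc 46 mm in diameter, 8 mm high (part of the 70 mm). A ring fixed in its top stands up 23 mm more (21 mm wide). One rigid piece, about 160 g. Origin: centre of the underside; z up.
- riser_50: Ring riser 50 mm tall, loose, standing: cream cylinder 34 mm in diameter on a dark wooden foot disc 46 mm in diameter, 8 mm high (part of the 50 mm). A ring fixed in its top stands up 23 mm more (21 mm wide). One rigid piece, about 140 g. Origin: centre of the underside; z up.
- earring_stand: Earring stand, loose, standing, about 220 g: wooden base 46 (x) x 108 (y) x 12 mm with two 12.5 mm through holes at y = -40 and +40 mm; in its middle an upright cream panel 12 mm thick (x), 56 mm wide (y), top edge 107 mm above the underside. Both faces alike, either way round is right. Origin: centre of the underside; z up.
- pad_1: Round cork pad 57 mm in diameter, flush in the top of the fixed dark wooden display rail (530 x 86 mm); end pad, next to pad_2. Four in a straight row, 75 mm apart. Origin: its centre, on the rail's top face 18 mm above the table; y runs along the rail from pad_1 to pad_4.
- pad_2: Round cork pad 57 mm in diameter, flush in the top of the fixed dark wooden display rail (530 x 86 mm); between pad_1 and pad_3. Four in a straight row, 75 mm apart. Origin: its centre, on the rail's top face 18 mm above the table; y runs along the rail from pad_1 to pad_4.
- pad_3: Round cork pad 57 mm in diameter, flush in the top of the fixed dark wooden display rail (530 x 86 mm); between pad_2 and pad_4. Four in a straight row, 75 mm apart. Origin: its centre, on the rail's top face 18 mm above the table; y runs along the rail from pad_1 to pad_4.
- pad_4: Round cork pad 57 mm in diameter, flush in the top of the fixed dark wooden display rail (530 x 86 mm); end pad, next to pad_3. Four in a straight row, 75 mm apart. Origin: its centre, on the rail's top face 18 mm above the table; y runs along the rail from pad_1 to pad_4.
- pin_plate: Brass plate 50 (x) x 108 (y) x 3 mm fixed on one end of the rail, 87.5 mm beyond pad_1 or pad_4 (the other end has a fixed card holder 48 mm high). Two upright 8 mm dowel pins at y = -40, +40 mm stand 20 mm above it, top 7 mm tapered. Origin: centre of its underside, on the rail's top face; y along the rail. The seated stand rests 3 mm above it.

How it is judged:
By the outcome, as a careful person would: the job done as asked, in the order asked, and still so for the second after the job is handed in, with the robot touching nothing.
It also fails if it takes over 128 s, if anything falls off the work surface, if the arm or the gripper's body presses on something with over 40 N, if the wrist force passes 120 N, or if a joint passes its speed limit or range.

## Robot

A 7-joint arm with a two-finger parallel gripper is mounted at the origin on the work surface. World frame = base frame: x ahead of the robot, y to its left, z up, the work surface at z = 0. Lengths are in m, angles in degrees, forces in N, time in s.
With the tool pointing down it reaches from about 0.35 to 0.9 m from the base axis. Payload 19.9 kg.
Tool frame: the origin (TCP) lies midway between the tips of the shut fingers; the grasp point (between the pads) lies arm.grasp_offset behind it (arm.grasp_offset is the distance from the TCP to the grasp point, in m); z points along the fingers, y is the line along which they close (so a half turn about z gives the same grasp; the last joint's range is limited). The gripper opens to 85 mm and grips with 20 to 120 N. Pads are 22 mm wide; open, the fingers measure 114 mm over their backs; the gripper's body (76 mm by 85 mm) begins 54 mm behind the grasp point. The pads swing forward as they close: fully open they stand 13 mm farther back than shut.
Start: joints at [-65.46, 23.915, -0.59, 92.452, 0.269, 63.638, -3.037], TCP at [0.283, 0.557, 0.231] pointing down, gripper open.
Joint ranges: [-161.28, 161.28], [-22.2, 115.67], [-73.04, 71.86], [3.21, 147.25], [-68.34, 248.33], [10.77, 114.83], [-161.83, 161.83]. Speed limits (degrees/s): [108.29, 108.29, 136.94, 136.94, 172.46, 172.46, 172.46].

## Interface

Orientations are given as [roll, pitch, yaw] about the fixed x, y, z axes, in that order (R = Rz(yaw) Ry(pitch) Rx(roll)).
In Python, from rig import status, cams, finish_job, arm gives the robot as it stands. The module is installed in compiled form; this text tells all that it offers.
- The arm moves only by the tool arm_command, never from a script. Its argument "increments" is a list that holds one entry, the list of rows, each a list of 7 numbers: the shift along the tool's x, y, z in m, then the turn, a rotation vector about the tool's x, y, z in degrees, then the gripper command: -1 is fully open, 1 is shut, values between are in proportion. In form: [[[dx, dy, dz, ax, ay, az, grip], ...]]. A call has 1 to 12 rows; each row shifts and turns the commanded pose from where the row before left it, along the tool's axes as they then stand; what a row does not reach is not made up. A row lasts 1/10 s, in which the tool goes at most 50 mm and 8.59 degrees, less where a joint would pass 70% of its speed; a pose out of reach is approached as far as the arm can. A call is refused whole if a number of a shift passes 0.05 or a number of a turn 8.59, either way. A call with a gripper value outside its range is refused whole. The fingers move at their own pace and stop on an object; the grip force is fixed at half the most. Time passes only in rows, so rows that do not move let the fingers close. It gives the time, the measured TCP pose, the force, the opening and the grip force at its end, in the units of the state.
- status.sense(): the state, without advancing time (a new reading comes with each control period).
- cams.get_image(name): name is "scene" or "top"; returns a dict with "frame" (400x640x3 uint8, red, green, blue), "fx", "fy", "cx", "cy" (pixels), "camera_from_world" (4x4, takes a point from world to camera coordinates). Camera axes: x right, y up, looking along -z (the intrinsics and any distortion apply to the point x, -y, -z); pixel columns grow to the right and rows downward; lengths in m; the calibration is good to about 2 mm. A picture is of the moment at which its call begins. There is no depth.
- finish_job(): hands the job in; it is judged then, once.
The state is a dict: "t": time; "joints": joint angles; "qd": joint speeds; "joint_torque": joint torques, N m; "ee_pos": TCP position; "ee_rot": TCP orientation; "contact_force": force on the tool from outside, world axes, zero at the start; "ft_torque": the same for the moment, N m; "grip_width": opening from 0.0 (shut) to 1.0 (fully open); "grasp_force": force on a finger pad.
Only numpy, scipy, OpenCV 4.12 (cv2) and the standard library are available. Lean on these libraries where they do the work, as an engineer would, in place of code of your own. Each camera call takes 0.05 s, during which the arm holds its last target. There are 200 camera calls.

## Working session

There is one attempt and no reset: what is moved stays moved. The work goes in short steps, Python scripts to look and compute and a tool call to move; the robot and the scene stay as the last step left them, time stands still between calls to the robot, and variables do not carry over. Pictures are saved under pics/ and viewed, at most 14 in all, crops included, and the job is handed in when it is done.

Besides the shell and the picture viewer there is one more tool, called after "Emit:" by a JSON object that holds its "api" and its "payload", one argument or row to a line. arm_command: Moves the arm, as the interface text tells. Its arguments: {"type":"object","properties":{"increments":{"type":"array","items":{"type":"array","items":{"type":"array","items":{"type":"number"}}}}},"required":["increments"]}

```bash
mkdir -p pics
python3 - <<'E'
from rig import status,cams,arm
import cv2,numpy as np
s=status.sense();print(s,arm.grasp_offset)
for n in("scene","top"):
    d=cams.get_image(n);cv2.imwrite(f"pics/{n}0.png",d["frame"][:,:,::-1])
    print(n,{k:v for k,v in d.items() if k!="frame"})
E
```

```text
{'t': 0.0, 'joints': array([-65.46020783,  23.94812728,  -0.58997296,  92.4850193 ,
         0.26922537,  63.63922341,  -3.03726441]), 'qd': array([ 0.07268223,  0.04331217,  0.03811645,  0.05107587,  0.06335107,
       -0.03455308,  0.01988012]), 'joint_torque': array([ 3.20574918e-04, -8.64429903e+01,  6.78608995e-01, -4.34913826e+01,
        1.89659384e-02,  7.29454725e-03, -1.55424018e-04]), 'ee_pos': array([0.2827968 , 0.55696847, 0.23066305]), 'ee_rot': array([-1.79929191e+02,  5.36911828e-03,  1.53081974e+02]), 'contact_force': array([ 0.89302453, -0.43927422, -0.32252891]), 'ft_torque': array([-0.01857127,  0.02716581, -0.00875732]), 'grasp_force': 0.0, 'grip_width': 0.9993272958197912} 0.0187
scene {'fx': 492.26628114657007, 'fy': 492.26628114657007, 'cx': 312.3470481336016, 'cy': 195.60739900329997, 'camera_from_world': array([[-0.8346253 ,  0.55071385,  0.01071733,  0.42248487],
       [-0.38543955, -0.59782518,  0.7028808 ,  0.15665882],
       [ 0.39349328,  0.58251122,  0.71122692, -1.49581942],
       [ 0.        ,  0.        ,  0.        ,  1.        ]])}
top {'fx': 448.9767866065136, 'fy': 448.9767866065136, 'cx': 321.3758871570264, 'cy': 204.434398941859, 'camera_from_world': array([[-0.0025566 , -0.99999318, -0.00266605,  0.00251423],
       [ 0.99024757, -0.00290303,  0.13928862, -0.53826015],
       [-0.13929541, -0.00228394,  0.99024824, -0.92479681],
       [ 0.        ,  0.        ,  0.        ,  1.        ]])}
```

View pics/scene0.png

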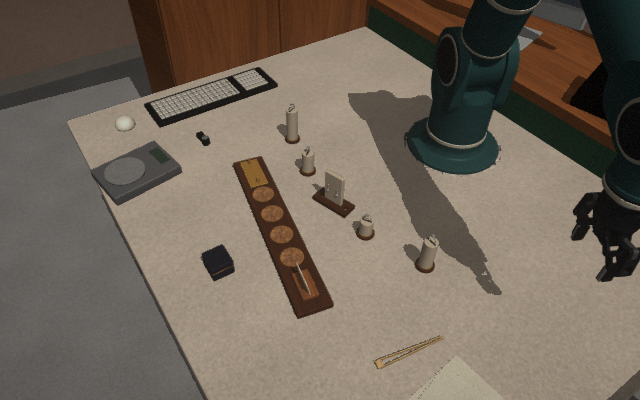

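View pics/top0.png

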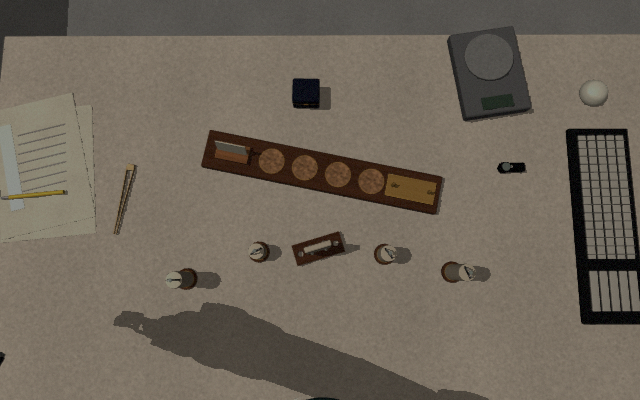

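The scene view shows the brass plate at (255,172), with four pads running to the card holder at (303,280). The risers are 110 at (292,125), 70 at (308,160), 50 at (367,227) and 90 at (427,253), and the stand is at (334,192). In the top view, the plate is at (411,189), the pads at (371,181) to (271,160), and the stand at (318,249). The risers are at (180,280), (258,252), (386,254) and (460,270).

Run:
```python
import cv2
im=cv2.imread("pics/top0.png")
a=cv2.resize(im[120:300,150:350],None,fx=4,fy=4,interpolation=cv2.INTER_CUBIC)[:600]
c=im[155:305,290:490]
cv2.imwrite("pics/c1.png",cv2.resize(c,None,fx=4,fy=4,interpolation=cv2.INTER_CUBIC))
cv2.imwrite("pics/c2.png",cv2.resize(im[145:295,155:355],None,fx=4,fy=4,interpolation=cv2.INTER_CUBIC))
for n,p in dict(table=(220,330),foot=(451,272),foot2=(190,287),cream=(456,270),shadow=(482,273),rail=(430,200),rail2=(320,160),brass=(411,185),cork=(371,181),cork2=(304,168),base=(300,252),armsh=(250,330)).items():
    print(n,im[p[1],p[0]],cv2.cvtColor(im,cv2.COLOR_BGR2HSV)[p[1],p[0]])
```

```text
table [62 71 77] [18 50 77]
foot [52 66 72] [21 71 72]
foot2 [12 28 50] [ 13 194  50]
cream [57 67 74] [18 59 74]
shadow [61 70 75] [19 48 75]
rail [ 36  77 105] [ 18 168 105]
rail2 [18 27 49] [  9 161  49]
brass [ 37  75 103] [ 17 163 103]
cork [44 65 96] [ 12 138  96]
cork2 [45 69 97] [ 14 137  97]
base [56 63 73] [12 59 73]
armsh [61 68 75] [15 48 75]
```

View pics/c1.png

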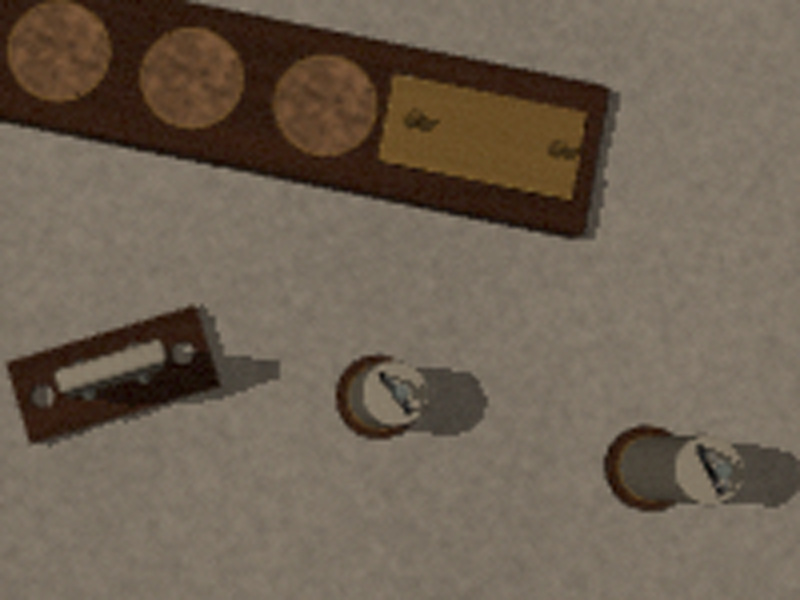

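View pics/c2.png

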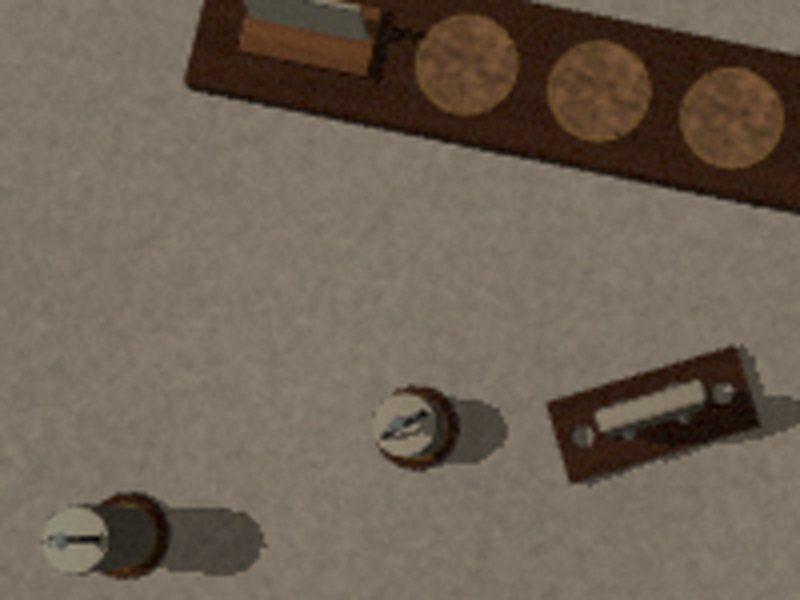

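```bash
cat > h.py <<'E'
import numpy as np,cv2
from scipy.optimize import least_squares
from rig import cams,status
def ray(d,px,z):
    px=np.atleast_2d(px).astype(float);M=d["camera_from_world"];R,t=M[:3,:3],M[:3,3]
    v=np.c_[(px[:,0]-d["cx"])/d["fx"],-(px[:,1]-d["cy"])/d["fy"],-np.ones(len(px))]@R
    o=-R.T@t
    return (o+v*((z-o[2])/v[:,2])[:,None])[:,:2]
def hsv(d): return cv2.cvtColor(d["frame"],cv2.COLOR_RGB2HSV)
def comps(m,amin):
    n,l,s,c=cv2.connectedComponentsWithStats(m.astype(np.uint8),connectivity=8)
    return [(c[i],s[i,4],l==i) for i in range(1,n) if s[i,4]>=amin]
def foot(d,px,z,r=.023):
    """circle fit on hull of brown pixels near px; brown = saturated"""
    H=hsv(d);m=(H[...,1]>95)&(H[...,0]<30)&(H[...,2]<75)
    yy,xx=np.indices(m.shape);m&=np.hypot(xx-px[0],yy-px[1])<22
    p=np.argwhere(m)[:,::-1]
    hull=cv2.convexHull(p.astype(np.int32))[:,0]
    w=ray(d,hull,z);c0=w.mean(0)
    f=least_squares(lambda c:np.hypot(*(w-c).T)-(r-.0007),c0,loss="soft_l1",f_scale=.001)
    return f.x,np.round((np.hypot(*(w-f.x).T)-r)*1e3,1)
E
python3 - <<'E'
from h import *
d=cams.get_image("top");H=hsv(d);h,s,v=H[...,0].astype(int),H[...,1].astype(int),H[...,2].astype(int)
for n,p in dict(r110=(451,272),r70=(384,254),r50=(259,252),r90=(188,279)).items():
    c,e=foot(d,p,.006);print(n,c.round(4),e)
ck=(s>100)&(v>75)
for c,a,m in comps(ck,150):
    if 120<c[1]<220 and 200<c[0]<450:
        r=cv2.minAreaRect(np.argwhere(m)[:,::-1].astype(np.float32));b=ray(d,cv2.boxPoints(r),.018)
        print("cork/brass",c.round(1),a,ray(d,c,.018).round(4),b.round(4).tolist())
br=(s>95)&(v<75)
for c,a,m in comps(br,400):
    if 200<c[1]<270 or 1:
        cs=max(cv2.findContours(m.astype(np.uint8),0,2)[0],key=len);r=cv2.minAreaRect(cs);b=ray(d,cv2.boxPoints(r),.012)
        print("brown",c.round(1),a,b.mean(0).round(4),b.round(4).tolist())
E
```

```text
r110 [ 0.395  -0.2806] [10.5 -0.9 -0.5 -0.5 -1.1 -0.9 -0.8 -0.8 -0.2  0.2 -0.5 -0.5 -1.4 -0.9]
r70 [ 0.4337 -0.1352] [-1.4 -0.5 -0.5 -0.9 -1.1 -0.7 -0.7 -0.6 -0.4 -0.9 -1.2 -0.9 -0.7]
r50 [0.4394 0.1387] [-0.8 -0.7 -0.8 -0.9 -1.2 -1.2 -1.6 -1.5 -1.1 -1.1 -1.1 -1. ]
r90 [0.3813 0.2944] [-0.9 -0.8 -0.7 -1.  -0.9 -0.6 -0.5 -0.9 -0.9 -1.1  0.1 -0.6]
cork/brass [230.7 155.9] 273 [[0.6505 0.2023]] [[0.6487, 0.2392], [0.6692, 0.2352], [0.6522, 0.1647], [0.6318, 0.1689]]
cork/brass [271.2 160.7] 510 [[0.6395 0.1121]] [[0.6399, 0.1515], [0.6798, 0.1131], [0.6397, 0.0738], [0.6003, 0.1121]]
cork/brass [304.2 167.2] 514 [[0.6243 0.0388]] [[0.6522, 0.0661], [0.652, 0.0105], [0.5955, 0.0106], [0.5956, 0.0657]]
cork/brass [337.5 174. ] 516 [[ 0.6087 -0.0347]] [[0.636, -0.0072], [0.6359, -0.0626], [0.5818, -0.062], [0.582, -0.007]]
cork/brass [370.8 180.9] 514 [[ 0.5932 -0.1079]] [[0.6199, -0.0801], [0.6198, -0.1354], [0.566, -0.1342], [0.5661, -0.0794]]
cork/brass [410.2 188.7] 1050 [[ 0.5754 -0.1941]] [[0.562, -0.136], [0.6106, -0.1467], [0.5885, -0.2528], [0.5403, -0.2415]]
brown [305.3  92.2] 590 [0.7989 0.0367] [[0.8324, 0.0654], [0.8322, 0.0081], [0.7653, 0.0082], [0.7655, 0.065]]
brown [314.2 170.6] 5404 [0.6162 0.0025] [[0.6272, 0.2705], [0.7145, 0.2563], [0.6039, -0.2685], [0.5193, -0.2483]]
brown [582.9 239.3] 1167 [ 0.4852 -0.5983] [[0.6769, -0.5485], [0.6849, -0.6515], [0.2932, -0.6452], [0.286, -0.5478]]
brown [317.8 248.7] 751 [0.4458 0.0087] [[0.4523, 0.0668], [0.4831, -0.0361], [0.4393, -0.049], [0.4088, 0.0533]]
```

Emit:
{"api": "arm_command", "payload": {
  "increments": [
    [[0,0,0,0,0,7.75,-1],[0,0,0,0,0,7.75,-1],[0,0,0,0,0,7.75,-1],[0,0,0,0,0,7.75,-1],[0,0,0,0,0,7.75,-1],[0,0,0,0,0,7.75,-1]]
  ]
}}

```text
t: 0.75
ee_pos: [0.2829, 0.5571, 0.231]
ee_rot: [-180.0, 0.0, 106.3]
contact_force: [-0.5, -0.1, -0.7]
grip_width: 1.001
grasp_force: 0.0
```

Emit:
{"api": "arm_command", "payload": {
  "increments": [
    [[-0.038,0,0,0,0,0,-1],[-0.038,0,0,0,0,0,-1],[-0.038,0,0,0,0,0,-1],[-0.038,0,0,0,0,0,-1],[-0.038,0,0,0,0,0,-1],[-0.038,0,0,0,0,0,-1],[-0.038,0,0,0,0,0,-1],[-0.038,0,0,0,0,0,-1],[-0.038,0,0,0,0,0,-1],[-0.038,0,0,0,0,0,-1],[-0.038,0,0,0,0,0,-1],[-0.038,0,0,0,0,0,-1]]
  ]
}}

```text
t: 1.95
ee_pos: [0.4132, 0.1187, 0.2314]
ee_rot: [180.0, -0.0, 106.6]
contact_force: [0.7, 0.5, 0.2]
grip_width: 1.002
grasp_force: 0.0
```

Emit:
{"api": "arm_command", "payload": {
  "increments": [
    [[-0.038,0,0,0,0,0,-1],[-0.038,0,0,0,0,0,-1],[-0.038,0,0,0,0,0,-1],[0,0,0,0,0,0,-1],[0,0,0,0,0,0,-1]]
  ]
}}

```text
t: 2.45
ee_pos: [0.4455, 0.0105, 0.2312]
ee_rot: [-180.0, 0.0, 106.5]
contact_force: [-0.7, 0.6, -0.3]
grip_width: 1.0
grasp_force: 0.0
```

```bash
cat >> h.py <<'E'
def delta(xyz,yaw,s=None):
    """tool-frame shift (after/before turn: in present axes) and turn about tool z to reach target"""
    s=s or status.sense();y=np.radians(s["ee_rot"][2]);w=np.array(xyz)-s["ee_pos"]
    x_,y_=np.array([np.cos(y),np.sin(y),0]),np.array([np.sin(y),-np.cos(y),0])
    print("t",round(s["t"],2),"pos",s["ee_pos"].round(4),"rpy",s["ee_rot"].round(2),"shift",(w@x_).round(4),(w@y_).round(4),(-w[2]).round(4),"turn",round((s["ee_rot"][2]-yaw+180)%360-180,2),"F",s["contact_force"].round(1),"grip",round(s["grip_width"],3),round(s["grasp_force"],1))
E
python3 -c "
from h import *
delta([.4458,.0087,.066],106.6)"
```

```text
t 2.45 pos [0.4455 0.0105 0.2312] rpy [-179.98    0.    106.49] shift -0.0018 -0.0003 0.1652 turn -0.11 F [-0.7  0.6 -0.3] grip 1.0 0.0
```

Emit:
{"api": "arm_command", "payload": {
  "increments": [
    [[-0.002,0,0.03,0,0,0,-1],[0,0,0.03,0,0,0,-1],[0,0,0.03,0,0,0,-1],[0,0,0.03,0,0,0,-1],[0,0,0.025,0,0,0,-1],[0,0,0.02,0,0,0,-1],[0,0,0,0,0,0,-1]]
  ]
}}

```text
t: 3.15
ee_pos: [0.4446, 0.0099, 0.0644]
ee_rot: [-179.8, -0.0, 106.7]
contact_force: [0.3, 0.7, 1.1]
grip_width: 1.001
grasp_force: 0.0
```

Emit:
{"api": "arm_command", "payload": {
  "increments": [
    [[0,0,0,0,0,0,-0.4],[0,0,0,0,0,0,0],[0,0,0,0,0,0,0.3],[0,0,0,0,0,0,0.5],[0,0,0,0,0,0,0.7],[0,0,0,0,0,0,1],[0,0,0,0,0,0,1],[0,0,0,0,0,0,1],[0,0,0,0,0,0,1],[0,0,0,0,0,0,1]]
  ]
}}

```text
t: 4.15
ee_pos: [0.4464, 0.0092, 0.0666]
ee_rot: [180.0, -0.0, 106.6]
contact_force: [-1.8, 0.7, 8.6]
grip_width: 0.131
grasp_force: 61.1
```

Emit:
{"api": "arm_command", "payload": {
  "increments": [
    [[0,0,-0.02,0,0,0,1],[0,0,-0.03,0,0,0,1],[0,0,-0.03,0,0,0,1],[0,0,-0.03,0,0,0,1],[0,0,0,0,0,7.125,1],[0,0,0,0,0,7.125,1],[0,0,0,0,0,7.125,1],[0,0,0,0,0,7.125,1],[0,0,0,0,0,0,1]]
  ]
}}

```text
t: 5.05
ee_pos: [0.446, 0.0091, 0.1762]
ee_rot: [-180.0, 0.0, 77.9]
contact_force: [-0.4, 0.3, -1.3]
grip_width: 0.136
grasp_force: 59.7
```

Emit:
{"api": "arm_command", "payload": {
  "increments": [
    [[0,0.02,0,0,0,0,1],[-0.02,0.02,0,0,0,0,1],[-0.022,0.02,0,0,0,0,1],[-0.022,0.02,0,0,0,0,1],[-0.022,0.02,0,0,0,0,1],[-0.022,0.02,0,0,0,0,1],[-0.022,0.02,0,0,0,0,1],[-0.022,0.018,0,0,0,0,1],[-0.02,0.01,0,0,0,0,1],[0,0,0,0,0,0,1],[0,0,0,0,0,0,1],[0,0,0,0,0,0,1]]
  ]
}}

```text
t: 6.25
ee_pos: [0.5749, -0.193, 0.1761]
ee_rot: [-180.0, -0.0, 78.2]
contact_force: [0.2, 0.1, -1.4]
grip_width: 0.134
grasp_force: 59.7
```

```bash
python3 -c "
from h import *
delta([.5752,-.1937,.120],78.1)
a=cams.get_image('scene')['frame'][130:230,200:320];b=cams.get_image('top')['frame'][140:240,350:470]
cv2.imwrite('pics/s1.png',cv2.resize(np.vstack([a,b])[:,:,::-1],None,fx=3,fy=3,interpolation=cv2.INTER_CUBIC))"
```

```text
t 6.25 pos [ 0.5749 -0.193   0.1761] rpy [-1.7997e+02 -3.0000e-02  7.8230e+01] shift -0.0006 0.0004 0.0561 turn 0.13 F [ 0.2  0.1 -1.4] grip 0.134 59.7
```

View pics/s1.png

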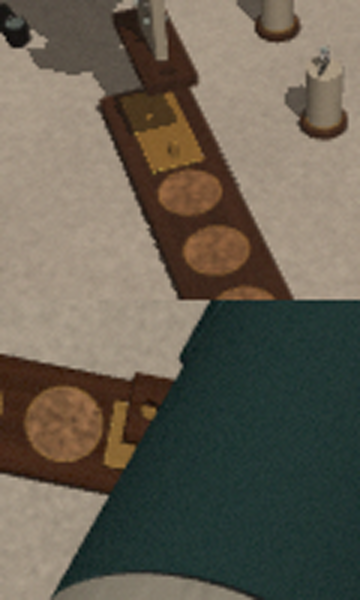

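The stand hangs upright at crop (155,45), over the plate at (160,135). The arm blocks most of the top view. I'll check the plate and pad positions against the scene view.

Run:
```python
from h import *
d=cams.get_image("scene");d["frame"]=cv2.imread("pics/scene0.png")[:,:,::-1].copy();H=hsv(d);s,v=H[...,1].astype(int),H[...,2].astype(int)
m0=(s>105)&(v>85)
for c,a,m in comps(m0,100):
    if 220<c[0]<330 and 150<c[1]<310: print("pad/brass",c.round(1),a,ray(d,c,.018).round(4))
for c,a,m in comps((s>100)&(v<85),150):
    if 310<c[0]<360 and 180<c[1]<230:
        cs=max(cv2.findContours(m.astype(np.uint8),0,2)[0],key=len);hl=cv2.approxPolyDP(cv2.convexHull(cs),2.5,True)[:,0]
        print("stand",c,a,hl.tolist(),ray(d,hl,.012).round(4).tolist())
# predicted px of the stand's top corners in scene
M=d["camera_from_world"]
for sx,sy in((1,1),(1,-1),(-1,-1),(-1,1)):
    a=np.radians(16.6);p=np.array([.4458,.0087])+np.array([[np.cos(a),-np.sin(a)],[np.sin(a),np.cos(a)]])@[.023*sx,.054*sy]
    q=M@[*p,.012,1];print(p.round(4),(d["cx"]+d["fx"]*q[0]/-q[2]).round(1),(d["cy"]-d["fy"]*q[1]/-q[2]).round(1))
```

```text
pad/brass [253.5 172.5] 493 [[ 0.5742 -0.1947]]
pad/brass [262.8 193.7] 265 [[ 0.5934 -0.108 ]]
pad/brass [271.8 213. ] 300 [[ 0.6085 -0.0345]]
pad/brass [281.2 233.8] 333 [[0.624  0.0385]]
pad/brass [291.5 256.3] 369 [[0.6393 0.1117]]
pad/brass [306.4 285.3] 359 [[0.6541 0.1997]]
stand [333.68446602 204.03398058] 412 [[353, 208], [344, 217], [313, 196], [323, 188], [352, 204]] [[0.4188, 0.0604], [0.4573, 0.0733], [0.4824, -0.0331], [0.4427, -0.0439], [0.4123, 0.0473]]
[0.4524 0.067 ] 344.1 214.7
[ 0.4833 -0.0365] 312.0 195.4
[ 0.4392 -0.0496] 322.9 186.3
[0.4083 0.0539] 354.7 204.9
```

Emit:
{"api": "arm_command", "payload": {
  "increments": [
    [[-0.0005,0.0003,0.02,0,0,0,1],[0,0,0.02,0,0,0,1],[0,0,0.02,0,0,0,1],[0,0,0,0,0,0,1],[0,0,0.004,0,0,0,1],[0,0,0.004,0,0,0,1],[0,0,0.003,0,0,0,1],[0,0,0,0,0,0,1]]
  ]
}}

```text
t: 7.2
ee_pos: [0.5753, -0.1944, 0.1054]
ee_rot: [180.0, -0.0, 78.1]
contact_force: [0.9, 0.2, -1.8]
grip_width: 0.134
grasp_force: 59.6
```

Emit:
{"api": "arm_command", "payload": {
  "increments": [
    [[0,0,0.003,0,0,0,1],[0,0,0.003,0,0,0,1],[0,0,0,0,0,0,1]]
  ]
}}

```text
t: 7.5
ee_pos: [0.575, -0.1944, 0.0989]
ee_rot: [-180.0, 0.0, 78.1]
contact_force: [0.4, 0.0, -1.1]
grip_width: 0.132
grasp_force: 59.6
```

Emit:
{"api": "arm_command", "payload": {
  "increments": [
    [[0,0,0.003,0,0,0,1],[0,0,0.003,0,0,0,1],[0,0,0.003,0,0,0,1],[0,0,0.001,0,0,0,1],[0,0,0,0,0,0,1]]
  ]
}}

```text
t: 8.0
ee_pos: [0.5751, -0.1945, 0.0891]
ee_rot: [-180.0, 0.0, 78.1]
contact_force: [-0.0, -0.5, -1.8]
grip_width: 0.134
grasp_force: 59.6
```

Emit:
{"api": "arm_command", "payload": {
  "increments": [
    [[0,0,0.001,0,0,0,1],[0,0,0,0,0,0,1]]
  ]
}}

```text
t: 8.2
ee_pos: [0.5752, -0.1945, 0.0883]
ee_rot: [180.0, 0.0, 78.1]
contact_force: [-0.2, -0.6, -1.5]
grip_width: 0.131
grasp_force: 59.6
```

Emit:
{"api": "arm_command", "payload": {
  "increments": [
    [[0,0,0.0007,0,0,0,1],[0,0,0,0,0,0,1]]
  ]
}}

```text
t: 8.4
ee_pos: [0.5753, -0.1945, 0.0877]
ee_rot: [180.0, 0.0, 78.1]
contact_force: [-0.3, -0.9, -0.5]
grip_width: 0.131
grasp_force: 59.8
```

Emit:
{"api": "arm_command", "payload": {
  "increments": [
    [[0,0,0.0005,0,0,0,1],[0,0,0,0,0,0,1]]
  ]
}}

```text
t: 8.6
ee_pos: [0.5755, -0.1945, 0.0877]
ee_rot: [180.0, -0.0, 78.1]
contact_force: [-1.3, 0.9, 8.0]
grip_width: 0.132
grasp_force: 61.2
```

Emit:
{"api": "arm_command", "payload": {
  "increments": [
    [[0,0,0,0,0,0,0.5],[0,0,0,0,0,0,0],[0,0,0,0,0,0,-0.5],[0,0,0,0,0,0,-1],[0,0,0,0,0,0,-1],[0,0,0,0,0,0,-1],[0,0,0,0,0,0,-1]]
  ]
}}

```text
t: 9.3
ee_pos: [0.5752, -0.1944, 0.0871]
ee_rot: [-180.0, 0.0, 78.1]
contact_force: [0.5, 0.2, -0.3]
grip_width: 0.999
grasp_force: 0.0
```

Emit:
{"api": "arm_command", "payload": {
  "increments": [
    [[0,0,-0.02,0,0,0,-1],[0,0,-0.03,0,0,0,-1],[0,0,-0.03,0,0,0,-1],[0,0,-0.03,0,0,0,-1],[-0.024,-0.032,0,0,0,0,-1],[-0.024,-0.032,0,0,0,0,-1],[-0.024,-0.032,0,0,0,0,-1],[-0.024,-0.032,0,0,0,0,-1],[-0.024,-0.031,0,0,0,0,-1],[0,0,0,0,0,0,-1],[0,0,0,0,0,0,-1]]
  ]
}}

```text
t: 10.4
ee_pos: [0.3946, -0.2793, 0.1975]
ee_rot: [179.9, -0.0, 78.0]
contact_force: [0.9, -0.0, -0.1]
grip_width: 0.999
grasp_force: 0.0
```

Run:
```python
from h import *
delta([.395,-.2806,.068],78.1)
d=cams.get_image('scene');b=cams.get_image('top')['frame'][150:250,350:470]
a=d['frame'][110:210,200:320]
cv2.imwrite('pics/s2.png',cv2.resize(np.hstack([a,b])[:,:,::-1],None,fx=3,fy=3,interpolation=cv2.INTER_CUBIC))
d["frame"]=cv2.imread("pics/scene0.png")[:,:,::-1].copy()
for n,p in dict(r110=(292,139),r70=(308,172),r50=(367,235),r90=(427,267)).items():
    c,e=foot(d,p,.006);print(n,c.round(4),e)
```

```text
t 10.4 pos [ 0.3946 -0.2793  0.1975] rpy [ 1.7995e+02 -2.0000e-02  7.8010e+01] shift -0.0012 0.0006 0.1295 turn -0.09 F [ 0.9 -0.  -0.1] grip 0.999 0.0
r110 [ 0.3975 -0.2773] [-1.5 -1.2 -0.4 -0.8 -0.1 -0.9 -1.7 -1.8 -0.3 -3.2 -4.5]
r70 [ 0.4429 -0.1157] [43.9 48.6 50.2 -1.   5.1 13.4 11.6  1.5]
r50 [0.4411 0.1401] [-2.1 -0.8 -0.4 -0.6 -1.  -1.5 -1.1 -1.  -1.1 -2.2]
r90 [0.3831 0.296 ] [-2.4 -1.  -0.3  0.3 -1.1 -1.5 -1.  -1.9 -0.8 -0.1 -1. ]
```

View pics/s2.png

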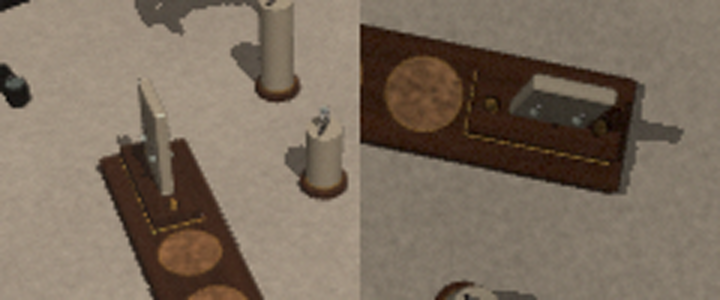

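The stand is flat on the plate with both pins showing in its holes, at right-crop (490,103) and (600,127). Next is riser_110.

Emit:
{"api": "arm_command", "payload": {
  "increments": [
    [[-0.001,0.0005,0.03,0,0,0,-1],[0,0,0.03,0,0,0,-1],[0,0,0.03,0,0,0,-1],[0,0,0.025,0,0,0,-1],[0,0,0.014,0,0,0,-1],[0,0,0,0,0,0,-1]]
  ]
}}

```text
t: 11.1
ee_pos: [0.3948, -0.2796, 0.0668]
ee_rot: [-179.8, -0.0, 78.1]
contact_force: [0.5, 0.3, 1.4]
grip_width: 0.998
grasp_force: 0.0
```

Emit:
{"api": "arm_command", "payload": {
  "increments": [
    [[0,0,0,0,0,0,-0.6],[0,0,0,0,0,0,-0.2],[0,0,0,0,0,0,0],[0,0,0,0,0,0,0.1],[0,0,0,0,0,0,0.2],[0,0,0,0,0,0,0.3],[0,0,0,0,0,0,1],[0,0,0,0,0,0,1],[0,0,0,0,0,0,1],[0,0,0,0,0,0,1]]
  ]
}}

```text
t: 12.1
ee_pos: [0.3957, -0.2803, 0.0687]
ee_rot: [179.9, 0.0, 78.1]
contact_force: [0.8, 1.1, 8.9]
grip_width: 0.386
grasp_force: 58.8
```

Emit:
{"api": "arm_command", "payload": {
  "increments": [
    [[0,0,-0.025,0,0,0,1],[0,0,-0.03,0,0,0,1],[0,0,-0.03,0,0,0,1],[0,0,-0.03,0,0,0,1],[0,0,-0.03,0,0,0,1],[0,0,0,0,0,0,1]]
  ]
}}

```text
t: 12.7
ee_pos: [0.3963, -0.281, 0.2162]
ee_rot: [179.7, 0.0, 78.1]
contact_force: [0.8, -0.2, -3.0]
grip_width: 0.383
grasp_force: 60.4
```

Emit:
{"api": "arm_command", "payload": {
  "increments": [
    [[0.02,0.015,0,0,0,0,1],[0.03,0.0225,0,0,0,0,1],[0.03,0.0225,0,0,0,0,1],[0.03,0.0225,0,0,0,0,1],[0.03,0.0225,0,0,0,0,1],[0.03,0.0225,0,0,0,0,1],[0.025,0.02,0,0,0,0,1],[0.0145,0.0103,0,0,0,0,1],[0,0,0,0,0,0,1],[0,0,0,0,0,0,1]]
  ]
}}

```text
t: 13.7
ee_pos: [0.5921, -0.1084, 0.2125]
ee_rot: [-179.9, 0.0, 78.1]
contact_force: [-0.3, -0.3, -1.3]
grip_width: 0.387
grasp_force: 60.4
```

```bash
python3 -c "
from h import *
delta([.5933,-.1079,.0875],78.1)"
```

```text
t 13.7 pos [ 0.5921 -0.1084  0.2125] rpy [-1.7994e+02  4.0000e-02  7.8050e+01] shift 0.0007 0.0011 0.125 turn -0.05 F [-0.3 -0.3 -1.3] grip 0.387 60.4
```

Emit:
{"api": "arm_command", "payload": {
  "increments": [
    [[0.0007,0.001,0.025,0,0,0,1],[0,0,0.025,0,0,0,1],[0,0,0.025,0,0,0,1],[0,0,0.025,0,0,0,1],[0,0,0.015,0,0,0,1],[0,0,0.006,0,0,0,1],[0,0,0.002,0,0,0,1],[0,0,0,0,0,0,1]]
  ]
}}

```text
t: 14.5
ee_pos: [0.5942, -0.1076, 0.0909]
ee_rot: [179.9, 0.0, 78.1]
contact_force: [0.2, 0.9, -1.8]
grip_width: 0.385
grasp_force: 60.4
```

Emit:
{"api": "arm_command", "payload": {
  "increments": [
    [[0,0,0.0015,0,0,0,1],[0,0,0,0,0,0,1]]
  ]
}}

```text
t: 14.7
ee_pos: [0.5942, -0.1073, 0.0892]
ee_rot: [180.0, -0.0, 78.1]
contact_force: [-0.7, -0.3, -1.2]
grip_width: 0.38
grasp_force: 60.4
```

Emit:
{"api": "arm_command", "payload": {
  "increments": [
    [[-0.0005,-0.0006,0.001,0,0,0,1],[0,0,0.0008,0,0,0,1],[0,0,0,0,0,0,1]]
  ]
}}

```text
t: 15.0
ee_pos: [0.5933, -0.1076, 0.0868]
ee_rot: [180.0, 0.0, 78.1]
contact_force: [0.4, 0.2, -2.0]
grip_width: 0.383
grasp_force: 60.4
```

Emit:
{"api": "arm_command", "payload": {
  "increments": [
    [[0,0,0.0006,0,0,0,1],[0,0,0,0,0,0,1]]
  ]
}}

```text
t: 15.2
ee_pos: [0.5934, -0.1077, 0.0867]
ee_rot: [180.0, -0.0, 78.1]
contact_force: [-2.6, 0.4, 7.4]
grip_width: 0.382
grasp_force: 61.4
```

Emit:
{"api": "arm_command", "payload": {
  "increments": [
    [[0,0,0,0,0,0,0.1],[0,0,0,0,0,0,-0.2],[0,0,0,0,0,0,-0.6],[0,0,0,0,0,0,-1],[0,0,0,0,0,0,-1],[0,0,0,0,0,0,-1],[0,0,-0.015,0,0,0,-1],[0,0,-0.025,0,0,0,-1],[0,0,-0.03,0,0,0,-1],[0,0,-0.03,0,0,0,-1],[0,0,-0.02,0,0,0,-1],[0,0,0,0,0,0,-1]]
  ]
}}

```text
t: 16.4
ee_pos: [0.5944, -0.1081, 0.2101]
ee_rot: [179.7, -0.0, 78.1]
contact_force: [-0.1, 0.5, 0.1]
grip_width: 1.0
grasp_force: 0.0
```

Emit:
{"api": "arm_command", "payload": {
  "increments": [
    [[0.0292,-0.0242,0,0,0,0,-1],[0.0292,-0.0242,0,0,0,0,-1],[0.0292,-0.0242,0,0,0,0,-1],[0.0292,-0.0242,0,0,0,0,-1],[0.0292,-0.0242,0,0,0,0,-1],[0.0292,-0.0242,0,0,0,0,-1],[0.0292,-0.0242,0,0,0,0,-1],[0.0292,-0.0242,0,0,0,0,-1],[0.0292,-0.0242,0,0,0,0,-1],[0.0292,-0.0242,0,0,0,0,-1],[0.0292,-0.0242,0,0,0,0,-1],[0.0292,-0.0242,0,0,0,0,-1]]
  ]
}}

```text
t: 17.6
ee_pos: [0.3804, 0.2963, 0.2065]
ee_rot: [180.0, -0.0, 78.1]
contact_force: [0.4, 0.3, -0.2]
grip_width: 0.997
grasp_force: 0.0
```

Emit:
{"api": "arm_command", "payload": {
  "increments": [
    [[0,0,0,0,0,0,-1],[0,0,0,0,0,0,-1]]
  ]
}}

```text
t: 17.8
ee_pos: [0.3811, 0.2955, 0.2062]
ee_rot: [-180.0, 0.0, 78.2]
contact_force: [0.4, -0.3, -0.2]
grip_width: 1.001
grasp_force: 0.0
```

Run:
```python
from h import *
delta([.3813,.2944,.048],78.1)
d=cams.get_image('top');b=d['frame'][140:240,250:450]
a=cams.get_image('scene')['frame'][130:230,200:400]
cv2.imwrite('pics/s3.png',cv2.resize(np.vstack([a,b])[:,:,::-1],None,fx=3,fy=3,interpolation=cv2.INTER_CUBIC))
c,e=foot(d,(371,181),.024);print(c.round(4),e)
```

```text
t 17.8 pos [0.3811 0.2955 0.2062] rpy [-1.800e+02  2.000e-02  7.816e+01] shift -0.001 0.0005 0.1582 turn 0.06 F [ 0.4 -0.3 -0.2] grip 1.001 0.0
[ 0.5831 -0.1053] [25.3 24.1 23.2 21.2 20.7 19.2 18.5 17.6 12.7 11.6 16.3 17.8 18.1 19.5
 20.1 21.  23.2 27.3 28.2 30.2 30.7 32.5 33.1 31.1 32.8 33.9 32.5 31.8
 30.4]
```

View pics/s3.png

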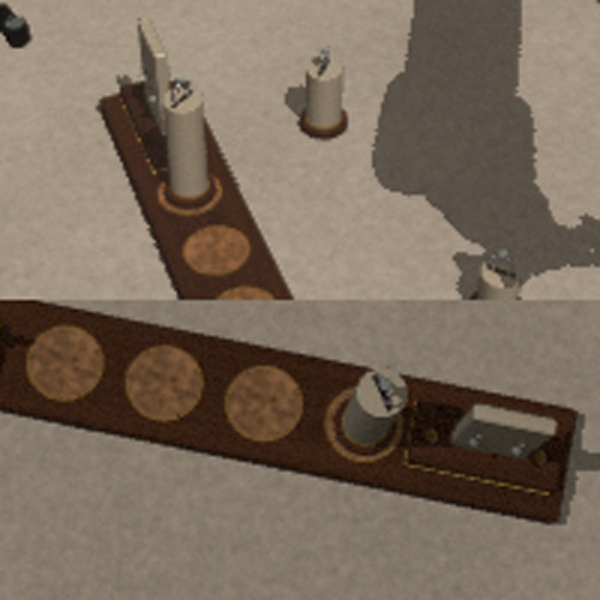

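Riser_110 stands centred on the pad next to the stand, with an even cork ring around its foot (lower crop, 365,425). Next is riser_90.

Emit:
{"api": "arm_command", "payload": {
  "increments": [
    [[-0.001,0.0005,0.03,0,0,0,-1],[0,0,0.03,0,0,0,-1],[0,0,0.03,0,0,0,-1],[0,0,0.03,0,0,0,-1],[0,0,0.025,0,0,0,-1],[0,0,0.013,0,0,0,-1],[0,0,0,0,0,0,-1]]
  ]
}}

```text
t: 18.6
ee_pos: [0.3817, 0.2929, 0.0472]
ee_rot: [-179.9, 0.1, 78.0]
contact_force: [0.9, -0.3, 0.9]
grip_width: 1.002
grasp_force: 0.0
```

Emit:
{"api": "arm_command", "payload": {
  "increments": [
    [[0,0,0,0,0,0,-0.6],[0,0,0,0,0,0,-0.2],[0,0,0,0,0,0,0],[0,0,0,0,0,0,0.1],[0,0,0,0,0,0,0.2],[0,0,0,0,0,0,0.3],[0,0,0,0,0,0,1],[0,0,0,0,0,0,1],[0,0,0,0,0,0,1],[0,0,0,0,0,0,1]]
  ]
}}

```text
t: 19.6
ee_pos: [0.3821, 0.2943, 0.0487]
ee_rot: [180.0, -0.0, 78.1]
contact_force: [-1.1, -2.4, 9.7]
grip_width: 0.384
grasp_force: 58.5
```

Emit:
{"api": "arm_command", "payload": {
  "increments": [
    [[0,0,-0.02,0,0,0,1],[0,0,-0.03,0,0,0,1],[0,0,-0.03,0,0,0,1],[0,0,-0.03,0,0,0,1],[0,0,0,0,0,0,1]]
  ]
}}

```text
t: 20.1
ee_pos: [0.3829, 0.2951, 0.1614]
ee_rot: [179.9, -0.3, 78.1]
contact_force: [-0.0, 0.0, -2.6]
grip_width: 0.385
grasp_force: 60.1
```

Emit:
{"api": "arm_command", "payload": {
  "increments": [
    [[-0.015,0.0163,0,0,0,0,1],[-0.025,0.0263,0,0,0,0,1],[-0.025,0.0263,0,0,0,0,1],[-0.025,0.0263,0,0,0,0,1],[-0.025,0.0263,0,0,0,0,1],[-0.025,0.0263,0,0,0,0,1],[-0.025,0.0263,0,0,0,0,1],[-0.025,0.0263,0,0,0,0,1],[-0.025,0.0263,0,0,0,0,1],[-0.025,0.0263,0,0,0,0,1],[-0.025,0.0263,0,0,0,0,1],[-0.01,0.01,0,0,0,0,1]]
  ]
}}

```text
t: 21.3
ee_pos: [0.6087, -0.0382, 0.1573]
ee_rot: [-180.0, 0.1, 77.9]
contact_force: [-0.0, -0.6, -2.2]
grip_width: 0.381
grasp_force: 60.1
```

Emit:
{"api": "arm_command", "payload": {
  "increments": [
    [[0,0,0,0,0,0,1],[0,0,0,0,0,0,1]]
  ]
}}

```text
t: 21.5
ee_pos: [0.6074, -0.0341, 0.1574]
ee_rot: [-179.9, 0.0, 78.1]
contact_force: [-0.2, 0.3, -1.9]
grip_width: 0.382
grasp_force: 60.1
```

```bash
python3 -c "
from h import *
delta([.6086,-.0346,.0667],78.1)"
```

```text
t 21.5 pos [ 0.6074 -0.0341  0.1574] rpy [-179.92    0.     78.09] shift -0.0002 0.0012 0.0907 turn -0.01 F [-0.2  0.3 -1.9] grip 0.382 60.1
```

Emit:
{"api": "arm_command", "payload": {
  "increments": [
    [[0,0.0006,0.02,0,0,0,1],[0,0,0.025,0,0,0,1],[0,0,0.02,0,0,0,1],[0,0,0.015,0,0,0,1],[0,0,0.006,0,0,0,1],[0,0,0.002,0,0,0,1],[0,0,0,0,0,0,1],[0,0,0,0,0,0,1]]
  ]
}}

```text
t: 22.3
ee_pos: [0.609, -0.0348, 0.071]
ee_rot: [179.9, -0.0, 78.1]
contact_force: [0.4, 0.6, -1.0]
grip_width: 0.383
grasp_force: 60.1
```

Emit:
{"api": "arm_command", "payload": {
  "increments": [
    [[0,0,0.001,0,0,0,1],[0,0,0,0,0,0,1]]
  ]
}}

```text
t: 22.5
ee_pos: [0.6087, -0.0348, 0.0695]
ee_rot: [180.0, -0.0, 78.1]
contact_force: [1.0, 0.9, -1.7]
grip_width: 0.381
grasp_force: 60.1
```

Emit:
{"api": "arm_command", "payload": {
  "increments": [
    [[0,0,0.0012,0,0,0,1],[0,0,0.001,0,0,0,1],[0,0,0,0,0,0,1]]
  ]
}}

```text
t: 22.8
ee_pos: [0.6086, -0.0349, 0.0669]
ee_rot: [-180.0, 0.0, 78.1]
contact_force: [-0.3, -0.3, -1.6]
grip_width: 0.385
grasp_force: 60.3
```

Emit:
{"api": "arm_command", "payload": {
  "increments": [
    [[0,0,0.0006,0,0,0,1],[0,0,0,0,0,0,1]]
  ]
}}

```text
t: 23.0
ee_pos: [0.6087, -0.0349, 0.0668]
ee_rot: [180.0, -0.0, 78.1]
contact_force: [-2.0, 0.9, 5.4]
grip_width: 0.385
grasp_force: 61.3
```

Emit:
{"api": "arm_command", "payload": {
  "increments": [
    [[0,0,0,0,0,0,0.1],[0,0,0,0,0,0,-0.2],[0,0,0,0,0,0,-0.6],[0,0,0,0,0,0,-1],[0,0,0,0,0,0,-1],[0,0,0,0,0,0,-1],[0,0,-0.015,0,0,0,-1],[0,0,-0.025,0,0,0,-1],[0,0,-0.03,0,0,0,-1],[0,0,-0.03,0,0,0,-1],[0,0,-0.02,0,0,0,-1],[0,0,0,0,0,0,-1]]
  ]
}}

```text
t: 24.2
ee_pos: [0.6099, -0.0352, 0.1903]
ee_rot: [179.7, -0.1, 78.1]
contact_force: [0.2, 0.3, 0.5]
grip_width: 0.998
grasp_force: 0.0
```

Emit:
{"api": "arm_command", "payload": {
  "increments": [
    [[-0.0224,-0.0251,0,0,0,0,-1],[-0.0224,-0.0251,0,0,0,0,-1],[-0.0224,-0.0251,0,0,0,0,-1],[-0.0224,-0.0251,0,0,0,0,-1],[-0.0224,-0.0251,0,0,0,0,-1],[-0.0224,-0.0251,0,0,0,0,-1],[0,0,0,0,0,0,-1],[0,0,0,0,0,0,-1],[0,0,0,0,0,0,-1]]
  ]
}}

```text
t: 25.1
ee_pos: [0.4341, -0.1349, 0.1866]
ee_rot: [180.0, 0.0, 78.1]
contact_force: [-0.4, -0.0, -0.5]
grip_width: 0.997
grasp_force: 0.0
```

```bash
python3 -c "
from h import *
delta([.4337,-.1352,.028],78.1)"
```

```text
t 25.1 pos [ 0.4341 -0.1349  0.1866] rpy [179.97   0.    78.12] shift -0.0004 -0.0003 0.1586 turn 0.02 F [-0.4 -0.  -0.5] grip 0.997 0.0
```

Emit:
{"api": "arm_command", "payload": {
  "increments": [
    [[0,0,0.03,0,0,0,-1],[0,0,0.03,0,0,0,-1],[0,0,0.03,0,0,0,-1],[0,0,0.03,0,0,0,-1],[0,0,0.025,0,0,0,-1],[0,0,0.0135,0,0,0,-1],[0,0,0,0,0,0,-1]]
  ]
}}

```text
t: 25.8
ee_pos: [0.433, -0.1351, 0.0267]
ee_rot: [-179.9, 0.0, 78.1]
contact_force: [-0.2, 0.1, 0.5]
grip_width: 1.003
grasp_force: 0.0
```

Emit:
{"api": "arm_command", "payload": {
  "increments": [
    [[0,0,0,0,0,0,-0.6],[0,0,0,0,0,0,-0.2],[0,0,0,0,0,0,0],[0,0,0,0,0,0,0.1],[0,0,0,0,0,0,0.2],[0,0,0,0,0,0,0.3],[0,0,0,0,0,0,1],[0,0,0,0,0,0,1],[0,0,0,0,0,0,1],[0,0,0,0,0,0,1]]
  ]
}}

```text
t: 26.8
ee_pos: [0.434, -0.1352, 0.0285]
ee_rot: [179.9, -0.0, 78.1]
contact_force: [-0.6, 2.2, 12.4]
grip_width: 0.382
grasp_force: 58.3
```

Emit:
{"api": "arm_command", "payload": {
  "increments": [
    [[0,0,-0.02,0,0,0,1],[0,0,-0.025,0,0,0,1],[0,0,-0.025,0,0,0,1],[0,0,-0.02,0,0,0,1],[0.0299,0,0,0,0,0,1],[0.0299,0,0,0,0,0,1],[0.0299,0,0,0,0,0,1],[0.0299,0,0,0,0,0,1],[0.0299,0,0,0,0,0,1],[0.0299,0,0,0,0,0,1],[0.03,0,0,0,0,0,1],[0,0,0,0,0,0,1]]
  ]
}}

```text
t: 28.0
ee_pos: [0.4771, 0.0734, 0.1178]
ee_rot: [-180.0, -0.0, 78.4]
contact_force: [-0.1, -1.0, -2.6]
grip_width: 0.385
grasp_force: 59.8
```

Emit:
{"api": "arm_command", "payload": {
  "increments": [
    [[0,0.025,0,0,0,0,1],[0,0.025,0,0,0,0,1],[0,0.025,0,0,0,0,1],[0,0.025,0,0,0,0,1],[0,0.025,0,0,0,0,1],[0,0.025,0,0,0,0,1],[0,0,0,0,0,0,1],[0,0,0,0,0,0,1],[0,0,0,0,0,0,1]]
  ]
}}

```text
t: 28.9
ee_pos: [0.6227, 0.0386, 0.1177]
ee_rot: [-180.0, 0.0, 78.1]
contact_force: [-0.5, 0.2, -1.8]
grip_width: 0.38
grasp_force: 60.2
```

```bash
python3 -c "
from h import *
delta([.6242,.0387,.0465],78.1)"
```

```text
t 28.9 pos [0.6227 0.0386 0.1177] rpy [-1.7995e+02  1.0000e-02  7.8070e+01] shift 0.0004 0.0014 0.0712 turn -0.03 F [-0.5  0.2 -1.8] grip 0.38 60.2
```

Emit:
{"api": "arm_command", "payload": {
  "increments": [
    [[0,0.0008,0.02,0,0,0,1],[0,0,0.02,0,0,0,1],[0,0,0.015,0,0,0,1],[0,0,0.008,0,0,0,1],[0,0,0.004,0,0,0,1],[0,0,0.001,0,0,0,1],[0,0,0,0,0,0,1],[0,0,0,0,0,0,1]]
  ]
}}

```text
t: 29.7
ee_pos: [0.6246, 0.0385, 0.0505]
ee_rot: [180.0, -0.0, 78.1]
contact_force: [0.2, -0.3, -0.3]
grip_width: 0.384
grasp_force: 60.2
```

Emit:
{"api": "arm_command", "payload": {
  "increments": [
    [[0,0,0.0012,0,0,0,1],[0,0,0,0,0,0,1]]
  ]
}}

```text
t: 29.9
ee_pos: [0.6244, 0.0386, 0.0488]
ee_rot: [180.0, -0.0, 78.1]
contact_force: [0.1, 0.1, -1.7]
grip_width: 0.388
grasp_force: 60.2
```

Emit:
{"api": "arm_command", "payload": {
  "increments": [
    [[0,0,0.0012,0,0,0,1],[0,0,0.0008,0,0,0,1],[0,0,0,0,0,0,1]]
  ]
}}

```text
t: 30.2
ee_pos: [0.6243, 0.0385, 0.0466]
ee_rot: [-180.0, 0.0, 78.1]
contact_force: [-0.2, -0.2, -1.2]
grip_width: 0.385
grasp_force: 60.4
```

Emit:
{"api": "arm_command", "payload": {
  "increments": [
    [[0,0,0.0006,0,0,0,1],[0,0,0,0,0,0,1]]
  ]
}}

```text
t: 30.4
ee_pos: [0.6243, 0.0385, 0.0466]
ee_rot: [-180.0, -0.0, 78.1]
contact_force: [-3.6, -0.5, 8.2]
grip_width: 0.385
grasp_force: 61.5
```

Emit:
{"api": "arm_command", "payload": {
  "increments": [
    [[0,0,0,0,0,0,0.1],[0,0,0,0,0,0,-0.2],[0,0,0,0,0,0,-0.6],[0,0,0,0,0,0,-1],[0,0,0,0,0,0,-1],[0,0,0,0,0,0,-1],[0,0,-0.015,0,0,0,-1],[0,0,-0.025,0,0,0,-1],[0,0,-0.03,0,0,0,-1],[0,0,-0.03,0,0,0,-1],[0,0,-0.02,0,0,0,-1],[0,0,0,0,0,0,-1]]
  ]
}}

```text
t: 31.6
ee_pos: [0.6257, 0.0384, 0.1702]
ee_rot: [179.7, -0.1, 78.1]
contact_force: [1.0, -0.9, -0.6]
grip_width: 1.0
grasp_force: 0.0
```

Emit:
{"api": "arm_command", "payload": {
  "increments": [
    [[0.0086,-0.0288,0,0,0,0,-1],[0.0086,-0.0288,0,0,0,0,-1],[0.0086,-0.0288,0,0,0,0,-1],[0.0086,-0.0288,0,0,0,0,-1],[0.0086,-0.0288,0,0,0,0,-1],[0.0086,-0.0288,0,0,0,0,-1],[0.0083,-0.0288,0,0,0,0,-1],[0,0,0,0,0,0,-1],[0,0,0,0,0,0,-1],[0,0,0,0,0,0,-1]]
  ]
}}

```text
t: 32.6
ee_pos: [0.4401, 0.1384, 0.1664]
ee_rot: [180.0, -0.0, 78.0]
contact_force: [0.6, -0.2, -0.1]
grip_width: 0.995
grasp_force: 0.0
```

```bash
python3 -c "
from h import *
delta([.4394,.1387,.0095],78.1)"
```

```text
t 32.6 pos [0.4401 0.1384 0.1664] rpy [179.96  -0.    78.05] shift 0.0002 -0.0007 0.1569 turn -0.05 F [ 0.6 -0.2 -0.1] grip 0.995 0.0
```

Emit:
{"api": "arm_command", "payload": {
  "increments": [
    [[0,0,0.03,0,0,0,-1],[0,0,0.03,0,0,0,-1],[0,0,0.03,0,0,0,-1],[0,0,0.03,0,0,0,-1],[0,0,0.022,0,0,0,-1],[0,0,0.0145,0,0,0,-1],[0,0,0,0,0,0,-1]]
  ]
}}

```text
t: 33.3
ee_pos: [0.4391, 0.1375, 0.008]
ee_rot: [-179.9, 0.1, 78.0]
contact_force: [-0.2, -0.4, 1.9]
grip_width: 0.999
grasp_force: 0.0
```

Emit:
{"api": "arm_command", "payload": {
  "increments": [
    [[0,0,0,0,0,0,-0.6],[0,0,0,0,0,0,-0.2],[0,0,0,0,0,0,0],[0,0,0,0,0,0,0.1],[0,0,0,0,0,0,0.2],[0,0,0,0,0,0,0.3],[0,0,0,0,0,0,1],[0,0,0,0,0,0,1],[0,0,0,0,0,0,1],[0,0,0,0,0,0,1]]
  ]
}}

```text
t: 34.3
ee_pos: [0.4398, 0.1389, 0.0102]
ee_rot: [180.0, -0.0, 78.1]
contact_force: [-2.5, -0.4, 13.2]
grip_width: 0.38
grasp_force: 58.3
```

Emit:
{"api": "arm_command", "payload": {
  "increments": [
    [[0,0,-0.02,0,0,0,1],[0,0,-0.03,0,0,0,1],[0,0,-0.03,0,0,0,1],[0.0148,0.02,0,0,0,0,1],[0,0.028,0,0,0,0,1],[0,0.028,0,0,0,0,1],[0,0.028,0,0,0,0,1],[0,0.028,0,0,0,0,1],[0,0.028,0,0,0,0,1],[0,0.028,0,0,0,0,1],[0,0.0129,0,0,0,0,1],[0,0,0,0,0,0,1]]
  ]
}}

```text
t: 35.5
ee_pos: [0.64, 0.1109, 0.0892]
ee_rot: [180.0, 0.1, 78.0]
contact_force: [-0.2, -0.7, -1.7]
grip_width: 0.384
grasp_force: 60.0
```

Emit:
{"api": "arm_command", "payload": {
  "increments": [
    [[0,0,0,0,0,0,1],[0,0,0,0,0,0,1]]
  ]
}}

```text
t: 35.7
ee_pos: [0.6381, 0.1122, 0.0895]
ee_rot: [-180.0, -0.0, 78.1]
contact_force: [-0.7, 0.2, -1.9]
grip_width: 0.387
grasp_force: 60.0
```

```bash
python3 -c "
from h import *
delta([.6394,.1119,.0282],78.1)"
```

```text
t 35.7 pos [0.6381 0.1122 0.0895] rpy [-179.96   -0.     78.11] shift -0.0 0.0013 0.0613 turn 0.01 F [-0.7  0.2 -1.9] grip 0.387 60.0
```

Emit:
{"api": "arm_command", "payload": {
  "increments": [
    [[0,0.0008,0.02,0,0,0,1],[0,0,0.018,0,0,0,1],[0,0,0.012,0,0,0,1],[0,0,0.006,0,0,0,1],[0,0,0.002,0,0,0,1],[0,0,0.001,0,0,0,1],[0,0,0,0,0,0,1],[0,0,0,0,0,0,1]]
  ]
}}

```text
t: 36.5
ee_pos: [0.6401, 0.1116, 0.0311]
ee_rot: [180.0, -0.0, 78.1]
contact_force: [0.6, 0.4, -1.6]
grip_width: 0.389
grasp_force: 60.0
```

Emit:
{"api": "arm_command", "payload": {
  "increments": [
    [[0,0,0.001,0,0,0,1],[0,0,0,0,0,0,1]]
  ]
}}

```text
t: 36.7
ee_pos: [0.6399, 0.1116, 0.0297]
ee_rot: [180.0, -0.0, 78.1]
contact_force: [-0.8, -0.1, -1.4]
grip_width: 0.384
grasp_force: 60.0
```

Emit:
{"api": "arm_command", "payload": {
  "increments": [
    [[0,-0.0003,0.0008,0,0,0,1],[0,0,0.0006,0,0,0,1],[0,0,0,0,0,0,1]]
  ]
}}

```text
t: 37.0
ee_pos: [0.6395, 0.1117, 0.0283]
ee_rot: [-180.0, -0.0, 78.1]
contact_force: [-1.6, -0.5, 2.4]
grip_width: 0.381
grasp_force: 60.4
```

Emit:
{"api": "arm_command", "payload": {
  "increments": [
    [[0,0,0.0005,0,0,0,1],[0,0,0,0,0,0,1]]
  ]
}}

```text
t: 37.2
ee_pos: [0.6395, 0.1117, 0.0283]
ee_rot: [-180.0, -0.0, 78.1]
contact_force: [-4.9, -0.6, 10.4]
grip_width: 0.381
grasp_force: 61.1
```

Contact reached, so I'll release, rise and retreat towards the robot's left for a final look.

Emit:
{"api": "arm_command", "payload": {
  "increments": [
    [[0,0,0,0,0,0,0.1],[0,0,0,0,0,0,-0.2],[0,0,0,0,0,0,-0.6],[0,0,0,0,0,0,-1],[0,0,0,0,0,0,-1],[0,0,0,0,0,0,-1],[0,0,-0.015,0,0,0,-1],[0,0,-0.03,0,0,0,-1],[0,0,-0.04,0,0,0,-1],[0,0,-0.04,0,0,0,-1],[0,0,-0.04,0,0,0,-1],[0,0,0,0,0,0,-1]]
  ]
}}

```text
t: 38.4
ee_pos: [0.6419, 0.1115, 0.1994]
ee_rot: [179.6, -0.2, 78.1]
contact_force: [-0.3, -0.4, -0.8]
grip_width: 0.999
grasp_force: 0.0
```

Emit:
{"api": "arm_command", "payload": {
  "increments": [
    [[0.03,-0.03,0,0,0,0,-1],[0.03,-0.03,0,0,0,0,-1],[0.03,-0.03,0,0,0,0,-1],[0.03,-0.03,0,0,0,0,-1],[0.03,-0.03,0,0,0,0,-1],[0.03,-0.03,0,0,0,0,-1],[0.03,-0.03,0,0,0,0,-1],[0.03,-0.03,0,0,0,0,-1],[0.03,-0.03,0,0,0,0,-1],[0.03,-0.03,0,0,0,0,-1],[0,0,0,0,0,0,-1],[0,0,0,0,0,0,-1]]
  ]
}}

```text
t: 39.6
ee_pos: [0.4074, 0.4676, 0.1931]
ee_rot: [180.0, -0.0, 78.2]
contact_force: [0.3, -0.5, -0.0]
grip_width: 1.002
grasp_force: 0.0
```

Run:
```python
from h import *
b=cams.get_image('top')['frame'][120:220,200:450]
a=cams.get_image('scene')['frame'][130:320,210:460]
cv2.imwrite('pics/end.png',cv2.resize(np.vstack([a[:95],a[95:],b])[:,:,::-1],None,fx=2.05,fy=2.05,interpolation=cv2.INTER_CUBIC))
print(status.sense()["t"])
```

```text
39.7
```

View pics/end.png

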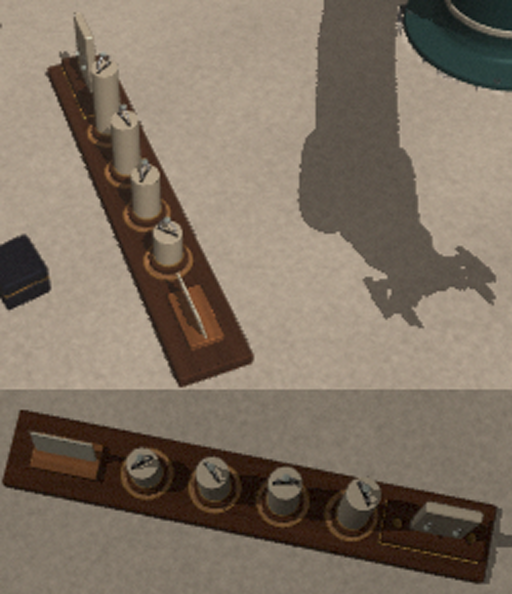

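The stand is seated, and the four risers stand upright at (105,100), (125,145), (146,190) and (168,240), stepping down away from it. Each has an even cork ring around its foot, and the arm is clear.

```bash
python3 -c "
from rig import finish_job
print(finish_job())"
```

```text
the job is handed in; nothing more can be done
None
```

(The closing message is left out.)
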